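# Part the hub gearbox cover with a wedge

## Robot

A 6-joint arm with a two-finger parallel gripper is mounted at the origin on the work surface. World frame = base frame: x ahead of the robot, y to its left, z up, the work surface at z = 0. Lengths are in m, angles in degrees, forces in N, time in s.
With the tool pointing down it reaches from about 0.4 to 0.825 m from the base axis. Payload 7 kg.
Tool frame: the origin (TCP) lies midway between the tips of the shut fingers; the grasp point (between the pads) lies 19 mm behind it (ctrl.grasp_offset is the distance from the TCP to the grasp point, in m); z points along the fingers, x is the direction in which the jaws open and shut, and the axes are right-handed (so a half turn about z gives the same grasp; the last joint's range is limited). The gripper opens to 88 mm and grips with 3 to 60 N. Pads are 19 mm wide; open, the fingers measure 130 mm over their backs; the gripper's body (78 mm by 193 mm) begins 47 mm behind the grasp point.
Start: joints at [93.283, 20.546, 0.682, 0, -70.136, -16.507], TCP at [0.154, 0.657, 0.227] pointing down, gripper open.
Joint ranges: [-176.03, 176.03], [-82.01, 121.73], [-58.28, 71.71], [-173.87, 95.51], [-174.79, -0.11], [-173.66, 173.66]. Speed limits (degrees/s): [136.94, 136.94, 172.46, 180, 180, 180].

## Interface

Orientations are given as [roll, pitch, yaw] about the fixed x, y, z axes, in that order (R = Rz(yaw) Ry(pitch) Rx(roll)).
In Python, from plant import sensors, snapshot, order, ctrl gives the robot as it stands.
- The arm moves only by the tool send_rows, never from a script. Its argument "commands" is a list of rows, each a list of 3 entries, a list of its own where there are three numbers: the closure, from 0 (fully open) to 1 (shut), then the shift along the world's x, y, z in units of 0.25 m (1.0 is 0.25 m), then the turn, a rotation vector about the world's x, y, z in units of 360 degrees (1.0 is 360 degrees). In form: [[hand, [x, y, z], [ax, ay, az]], ...]. A call has 1 to 12 rows; each row shifts and turns the pose as measured when the row begins; what a row does not reach is not made up. A row lasts 1/10 s, in which the tool goes at most 50 mm and 8.59 degrees, less where a joint would pass 70% of its speed; a pose out of reach is approached as far as the arm can. A call with a number of a shift or a turn outside -1 to 1 is refused whole. A call with a gripper value outside its range is refused whole. The fingers move at their own pace and stop on an object; the grip force is fixed at half the most. Time passes only in rows, so rows that do not move let the fingers close. It gives the time, the measured TCP pose, the force and the opening at its end, in the units of the state.
- sensors.get_obs(): the state, without advancing time (a new reading comes with each control period).
- snapshot(name): name is "side" or "top" or "wrist"; returns a dict with "color" (384x512x3 uint8, blue, green, red), "z_map" (384x512 float32, m along the optical axis (not along the pixel's ray), 0 where there is no reading), "mtx" (3x3 intrinsics, pixels), "xyz" and "attitude" of the camera in the world. Camera axes: x right, y down, z forward; pixel columns grow to the right and rows downward; lengths in m; the calibration is good to about 2 mm. A picture is of the moment at which its call begins.
- order.close_job(): hands the job in, once; it reports no verdict.
The state is a dict: "clock": time; "joint_pos": joint angles; "qvel": joint speeds; "tau": joint torques, N m; "tool_pos": TCP position; "orientation": TCP orientation; "force": force on the tool from outside, world axes, zero at the start; "moment": the same for the moment, N m; "opening": finger opening in m.
Only numpy, scipy, OpenCV 4.12 (cv2) and the standard library are available. Lean on these libraries where they do the work, as an engineer would, in place of code of your own. Each camera call takes 0.05 s, during which the arm holds its last target.

## Task

The blue cover is press-fitted to the hub gearbox in the bench holder. Take the pry wedge from its wooden stand and work it slowly and gently down the seam at the two ends in turn, a little at a time so that neither end ever gets more than 3 mm ahead of the other, until the cover stands 5 to 8 mm off the housing at both ends; then put the wedge back fully down in its stand. Touch the gearbox with the wedge only, without forcing it, and leave the other things on the bench where they are.

Things in the scene. Friction and masses are not known exactly. Their poses are not given: they have to be found in the camera images.
- seam (a point): Mark fixed to the holder, over the middle of the seam, level with the blue cover's top (95 mm above the bench). x points across the seam from silver housing to blue cover, away from the robot within 0.35 rad; y along the seam to the left; z up. The gearbox sits in the jaws up to 5 mm off this mark either way along x only, so the true seam must be found by touch or sight.
- holder: Fixed bench holder with the gearbox; origin 95 mm below seam, same axes; base 150 x 160 x 12 mm. The silver housing ends at the seam in a flat upright flange, 120 mm long (y), 12 mm thick; its +x face is the seam plane and its top edge stands 10 mm above the cover's top, so the wedge can touch the face there. All behind it (-x) is lower. Cover: 120 x 16 x 75 mm.
- left_notch (a point): Mark fixed to the holder at the middle of the left pry notch: 40 mm along +y from seam, same axes, height and up to 5 mm x error. Notches run from 24 to 60 mm off the middle. There the shut cover leaves a 2.5 mm slot before the flange, open right down, with a 45 degree lead-in over the top 5 mm (7.5 mm wide at the mouth). The wedge, flat back against the flange, goes down it.
- right_notch (a point): The same for the right pry notch, 40 mm along -y from seam. Lead-in and slot as at the left. The wedge's taper pushes that end of the cover away from the flange by as much as the blade's thickness at the slot's upper corner (5 mm below the cover's top) exceeds the 2.5 mm slot, less 0.5 to 1 mm of give in the parts and grip.
- left_end (a joint): How far the cover's left (+y) end has opened at its notch, as an angle about the other end's pin: mm = 80 x rad; 0 shut, 0.0625 is 5 mm; starts up to 0.6 mm open. Needs about 5 N across the seam plus about 1.1 N per mm/s of opening (old sealant), so push slowly: about 20 mm/s downward. It stays where it is left; the other end is not moved.
- right_end (a joint): The same for the cover's right (-y) end, turning about the left end's pin; same stiffness and start. The seam faces are soft castings: the wedge's contact forces on the gearbox, added up, must stay under 40 N (at 20 mm/s downward they come to roughly half of that).
- wedge_grip (a point): Centre of the orange handle of the pry wedge (loose, upright, about 120 g). Handle 28 (x) x 32 (y) x 60 (z) mm. Below it a white blade 55 mm long, 16 mm wide (y), its tip 85 mm below this point. The wedge stands with its stand's heading, taper side (+x) away from the robot, as needed at the seam.
- wedge: The same pry wedge; origin 85 mm below wedge_grip, level with the blade's tip, same axes. The blade's flat back is a plane 7 mm to the -x side of the origin; the taper faces +x: blade 2 mm thick at the tip, growing evenly to 14 mm at the handle, 55 mm up.
- stand_mouth (a point): Middle of the pocket's mouth on top of the wooden wedge stand (fixed block, 80 x 80 mm, 65 mm tall). Pocket 19 (x) x 22 (y) mm, 62 mm deep. The handle's underside rests on the block's top: fully down, wedge_grip is 30 mm above this point. x points away from the robot within 0.35 rad.
- mug: white ceramic mug, 80 mm across, 90 mm tall; origin under its centre. Leave it alone.
- driver: screwdriver lying on the bench. Leave it alone.
- bin: green open parts bin, 100 x 130 x 60 mm; origin under its centre. Leave it alone.
- bearing: steel ring bearing lying flat, 38 mm across, 10 mm tall. Leave it alone.
Not all that is in view belongs to the job. Leave any pink or yellow look-alike of the holder alone.

How it is judged:
By the outcome, as a careful person would: the job done as asked, in the order asked, and still so for the second after the job is handed in, with the robot touching nothing.
It also fails if it takes over 72 s, if anything falls off the work surface, if the arm or the gripper's body presses on something with over 40 N, if the wrist force passes 120 N, or if a joint passes its speed limit or range.

## Working session

There is one attempt and no reset: what is moved stays moved. The work goes in short steps, Python scripts to look and compute and a tool call to move; the robot and the scene stay as the last step left them, time stands still between calls to the robot, and variables do not carry over. Pictures are saved under pics/ and viewed, and the job is handed in when it is done.

Besides the shell and the picture viewer there is one more tool, called after ">>>" by a JSON object that holds its "method" and its "body", one argument or row to a line. send_rows: Moves the arm, as the interface text tells. Its arguments: {"type":"object","properties":{"commands":{"type":"array","items":{"type":"array"}}},"required":["commands"]}

```bash
ls; mkdir -p pics; python3 - <<'E'
from plant import sensors, snapshot, order, ctrl
import cv2,numpy as np
print(sensors.get_obs(), ctrl.grasp_offset)
for n in ["side","top","wrist"]:
    s=snapshot(n); cv2.imwrite(f"pics/{n}0.png",s["color"]); np.savez(f"pics/{n}0.npz",**s)
    print(n,s["mtx"].tolist(),s["xyz"],s["attitude"])
E
```

```text
pics
{'clock': 0.0, 'joint_pos': array([ 9.32827027e+01,  2.05917130e+01,  6.32654949e-01, -2.09326544e-02,
       -7.01363624e+01, -1.65084930e+01]), 'qvel': array([-0.03952937,  0.02971244, -0.08284314,  0.02790912, -0.07622608,
        0.00836278]), 'tau': array([-2.09575366e-03, -5.82708871e+01,  2.93062609e+01,  6.99722975e+00,
        6.91663125e-03, -1.56422452e-04]), 'tool_pos': array([0.15432455, 0.65660209, 0.22560851]), 'orientation': array([-1.79991750e+02, -9.70791202e-02, -1.03232926e+02]), 'force': array([ 0.09790169,  0.22928557, -0.399538  ]), 'moment': array([-0.01744814,  0.03016937,  0.0234424 ]), 'opening': 0.08765995466777995} 0.0188
side [[397.7430766720298, 0.0, 255.3603371436831], [0.0, 397.7430766720298, 192.8406067193412], [0.0, 0.0, 1.0]] [ 0.51433973 -0.92590977  0.64353975] [-123.91208578    0.50590992   -2.30570463]
top [[369.00585411218697, 0.0, 259.6099090743643], [0.0, 369.00585411218697, 185.6050397473219], [0.0, 0.0, 1.0]] [ 0.35021487 -0.09986165  0.97393567] [-168.41548454    0.25768818  -92.7177776 ]
wrist [[345.6118542521596, 0.0, 256.3089104628743], [0.0, 345.6118542521596, 188.03171751951362], [0.0, 0.0, 1.0]] [0.23226153 0.63960483 0.3841164 ] [ 1.62596489e+02 -3.69606273e-02 -1.03236589e+02]
```

View pics/side0.png

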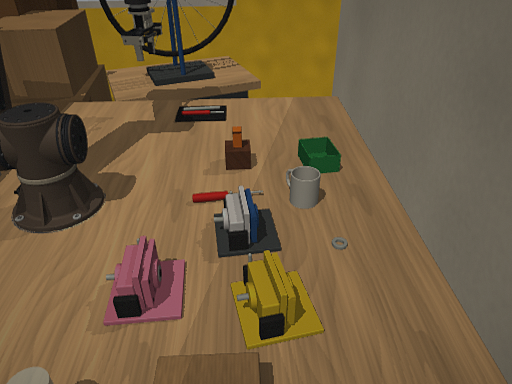

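View pics/top0.png

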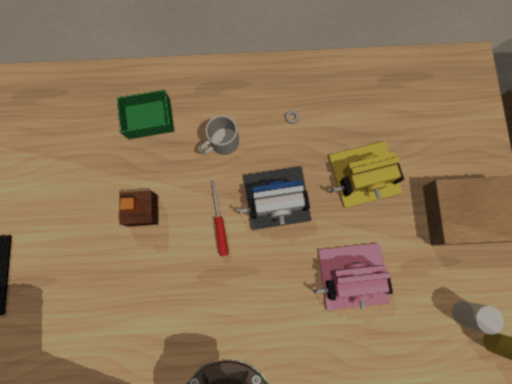

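View pics/wrist0.png

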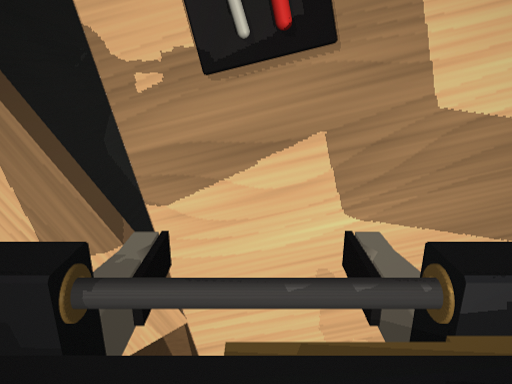

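```bash
cat > h.py <<'E'
import numpy as np,cv2
from scipy.spatial.transform import Rotation as R
def rot(s): return R.from_euler('xyz',s["attitude"],degrees=True).as_matrix()
def ray(s,uv):
    uv=np.atleast_2d(uv).astype(float); K=s["mtx"]
    d=np.c_[(uv[:,0]-K[0,2])/K[0,0],(uv[:,1]-K[1,2])/K[1,1],np.ones(len(uv))]
    return d@rot(s).T
def onplane(s,uv,z):
    d=ray(s,uv); t=(z-s["xyz"][2])/d[:,2]; return s["xyz"]+d*t[:,None]
def cloud(s):
    h,w=s["z_map"].shape; v,u=np.mgrid[:h,:w]
    d=ray(s,np.c_[u.ravel(),v.ravel()]); return (s["xyz"]+d*s["z_map"].ravel()[:,None]).reshape(h,w,3)
def proj(s,p):
    c=(np.atleast_2d(p)-s["xyz"])@rot(s); c=c@s["mtx"].T; return c[:,:2]/c[:,2:]
E
python3 - <<'E'
from h import *
s=dict(np.load("pics/top0.npz")); t=dict(np.load("pics/side0.npz"))
a=cv2.resize(s["color"][160:240,100:320],None,fx=3.6,fy=3.6,interpolation=cv2.INTER_CUBIC)
cv2.imwrite("pics/c1.png",a)
b=cv2.resize(t["color"][110:260,190:290],None,fx=4,fy=4,interpolation=cv2.INTER_CUBIC);cv2.imwrite("pics/c2.png",b)
P=cloud(s)
for nm,(u0,v0,u1,v1) in dict(stand=(112,182,165,232),hold=(235,160,318,235)).items():
    Q=P[v0:v1,u0:u1].reshape(-1,3); C=s["color"][v0:v1,u0:u1].reshape(-1,3)
    hist=np.histogram(Q[:,2],bins=np.arange(-.01,.2,.005)); print(nm,[(round(e,3),int(n)) for n,e in zip(*hist) if n>8])
    hs=cv2.cvtColor(s["color"],cv2.COLOR_BGR2HSV)[v0:v1,u0:u1].reshape(-1,3)
    def fit(m,l):
        pts=Q[m][:,:2].astype(np.float32); r=cv2.minAreaRect(pts); print(l,m.sum(),r,"zmed",np.median(Q[m][:,2]), "mean",pts.mean(0))
    if nm=="stand":
        fit((Q[:,2]>.11)&(Q[:,2]<.2),"handletop"); fit((Q[:,2]>.058)&(Q[:,2]<.07),"standtop")
    else:
        fit((Q[:,2]>.008)&(Q[:,2]<.016),"base"); fit(Q[:,2]>.101,"flange");fit((Q[:,2]>.09)&(Q[:,2]<.099)&(hs[:,0]>95)&(hs[:,0]<130)&(hs[:,1]>120),"cover")
E
```

```text
stand [(np.float64(-0.005), 627), (np.float64(0.0), 694), (np.float64(0.005), 31), (np.float64(0.01), 17), (np.float64(0.015), 27), (np.float64(0.02), 16), (np.float64(0.025), 31), (np.float64(0.03), 20), (np.float64(0.035), 29), (np.float64(0.04), 24), (np.float64(0.045), 23), (np.float64(0.05), 22), (np.float64(0.055), 26), (np.float64(0.06), 373), (np.float64(0.065), 391), (np.float64(0.07), 18), (np.float64(0.08), 12), (np.float64(0.085), 11), (np.float64(0.09), 13), (np.float64(0.095), 11), (np.float64(0.1), 13), (np.float64(0.105), 9), (np.float64(0.11), 12), (np.float64(0.115), 14), (np.float64(0.12), 91), (np.float64(0.125), 74)]
handletop 191 ((0.4977874755859375, 0.20723769068717957), (0.029263878241181374, 0.031964581459760666), 1.5441480875015259) zmed 0.12442959311067447 mean [0.49638793 0.20615973]
standtop 769 ((0.49793803691864014, 0.2080061435699463), (0.08087548613548279, 0.08131194859743118), 1.483702301979065) zmed 0.06504249707981524 mean [0.49493167 0.20316106]
hold [(np.float64(-0.005), 1264), (np.float64(0.0), 1493), (np.float64(0.005), 192), (np.float64(0.01)
[... 274 characters left out ...]
 46), (np.float64(0.075), 91), (np.float64(0.08), 511), (np.float64(0.085), 201), (np.float64(0.09), 167), (np.float64(0.095), 143), (np.float64(0.1), 122), (np.float64(0.105), 140)]
base 1534 ((0.5152502655982971, -0.1478208303451538), (0.150505930185318, 0.16016419231891632), 6.037146091461182) zmed 0.012182790055610349 mean [ 0.51953995 -0.14293069]
flange 291 ((0.460994154214859, -0.11479564756155014), (0.09653736650943756, 0.2016453742980957), 56.73965072631836) zmed 0.10545910394081359 mean [ 0.4931711  -0.14205275]
cover 225 ((0.528495728969574, -0.1462840735912323), (0.012768073007464409, 0.11849919706583023), 6.162680625915527) zmed 0.09500489729087791 mean [ 0.5285116  -0.14525233]
```

View pics/c1.png

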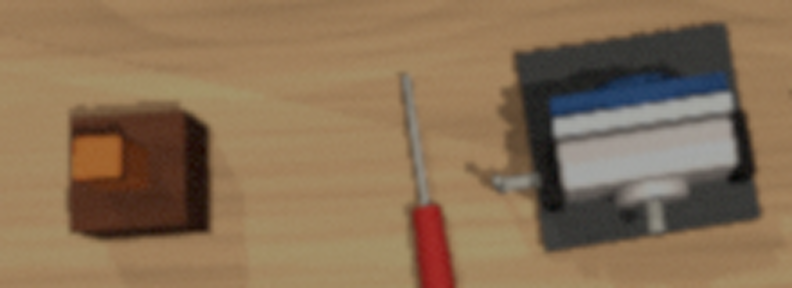

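View pics/c2.png

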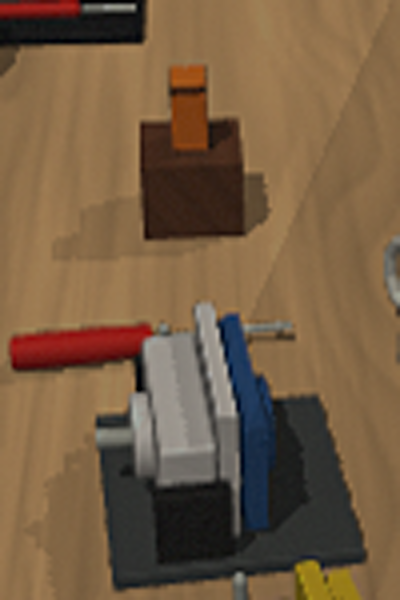

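The job gearbox is the blue/silver one on the black base at top-view pixel (278,198). The pink (355,277) and yellow (368,175) ones are look-alikes. The orange wedge stands in the brown block at (138,208), and the crops confirm both. Next I move above the wedge with the jaws along the stand's x.

>>> {"method": "send_rows", "body": {
  "commands": [
    [0, [0.115, -0.15, 0], [0, 0, -0.0233]],
    [0, [0.115, -0.15, 0], [0, 0, -0.0233]],
    [0, [0.115, -0.15, 0], [0, 0, -0.0233]],
    [0, [0.115, -0.15, 0], [0, 0, -0.0233]],
    [0, [0.115, -0.15, 0], [0, 0, -0.0233]],
    [0, [0.115, -0.15, 0], [0, 0, -0.0233]],
    [0, [0.115, -0.15, 0], [0, 0, -0.0233]],
    [0, [0.115, -0.15, 0], [0, 0, -0.0233]],
    [0, [0.115, -0.15, 0], [0, 0, -0.0233]],
    [0, [0.115, -0.15, 0], [0, 0, 0]],
    [0, [0.115, -0.15, 0], [0, 0, 0]]
  ]
}}

```text
clock: 1.25
tool_pos: [0.4746, 0.2301, 0.2221]
orientation: [-179.9, -0.3, 179.3]
force: [1.8, 1.3, 0.5]
opening: 0.0873
```

>>> {"method": "send_rows", "body": {
  "commands": [
    [0, [0.09, -0.09, 0], [0, 0, 0.006]],
    [0, [0, 0, 0], [0, 0, 0]]
  ]
}}

```text
clock: 1.45
tool_pos: [0.4997, 0.2021, 0.2218]
orientation: [-179.9, -0.3, -178.7]
force: [0.2, 0.5, 0.4]
opening: 0.0877
```

```bash
python3 - <<'E'
from plant import sensors, snapshot
import cv2,numpy as np
o=sensors.get_obs(); print(o["tool_pos"],o["orientation"],o["clock"])
s=snapshot("wrist"); cv2.imwrite("pics/w1.png",s["color"]); np.savez("pics/w1.npz",**s)
from h import *
P=cloud(s);hs=cv2.cvtColor(s["color"],cv2.COLOR_BGR2HSV)
m=(P[...,2]>.115)&(P[...,2]<.135)&(hs[...,1]>150)
print(m.sum(),cv2.minAreaRect(P[m][:,:2].astype(np.float32)),P[m].mean(0))
E
```

```text
[0.4996629  0.20208022 0.22183294] [-179.88070289   -0.29708141 -178.72719939] 1.45
1449 ((0.49654439091682434, 0.2091517299413681), (0.02855718322098255, 0.032417941838502884), 0.3280843496322632) [0.49645078 0.2075286  0.12471183]
```

View pics/w1.png

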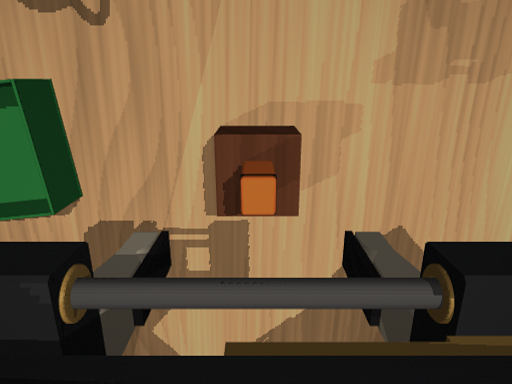

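The wrist picture shows the orange handle at (258,195), centred between the jaws and above the brown stand at (258,170). Now I descend.

>>> {"method": "send_rows", "body": {
  "commands": [
    [0, [-0.009, 0.024, 0], [0, 0, 0]],
    [0, [0, 0, -0.14], [0, 0, 0]],
    [0, [0, 0, -0.14], [0, 0, 0]],
    [0, [0, 0, -0.14], [0, 0, 0]],
    [0, [0, 0, -0.12], [0, 0, 0]],
    [0, [0, 0, 0], [0, 0, 0]]
  ]
}}

```text
clock: 2.1
tool_pos: [0.4931, 0.216, 0.0848]
orientation: [179.9, -0.1, -178.6]
force: [-1.0, -0.6, 0.6]
opening: 0.0875
```

>>> {"method": "send_rows", "body": {
  "commands": [
    [0, [0.016, -0.03, -0.024], [0, 0, 0]],
    [0, [0, 0, 0], [0, 0, 0]]
  ]
}}

```text
clock: 2.3
tool_pos: [0.4971, 0.2104, 0.08]
orientation: [179.9, -0.0, -178.3]
force: [-0.1, 0.6, -0.2]
opening: 0.0874
```

>>> {"method": "send_rows", "body": {
  "commands": [
    [0, [0, -0.009, -0.004], [0, 0, 0]],
    [1, [0, 0, 0], [0, 0, 0]],
    [1, [0, 0, 0], [0, 0, 0]],
    [1, [0, 0, 0], [0, 0, 0]],
    [1, [0, 0, 0], [0, 0, 0]],
    [1, [0, 0, 0], [0, 0, 0]]
  ]
}}

```text
clock: 2.9
tool_pos: [0.4997, 0.2098, 0.084]
orientation: [179.6, 0.4, -178.4]
force: [-0.1, -0.3, 0.4]
opening: 0.0531
```

>>> {"method": "send_rows", "body": {
  "commands": [
    [1, [0, 0, 0], [0, 0, 0]],
    [1, [0, 0, 0], [0, 0, 0]],
    [1, [0, 0, 0], [0, 0, 0]]
  ]
}}

```text
clock: 3.2
tool_pos: [0.4996, 0.2098, 0.084]
orientation: [179.6, 0.4, -178.4]
force: [-2.1, 0.2, 0.7]
opening: 0.0294
```

```bash
python3 - <<'E'
from plant import sensors, snapshot
for i in range(3):
    o=sensors.get_obs(); print(o["tool_pos"],o["orientation"],o["clock"],o["force"],o["opening"]); snapshot("top")
E
```

```text
[0.49958058 0.20978338 0.08402238] [ 179.56191602    0.35035215 -178.36205826] 3.2 [-2.09204611  0.24858051  0.70388105] 0.0293606913425459
[0.49944425 0.20969242 0.0840416 ] [ 179.57093141    0.33441104 -178.36595548] 3.25 [-0.85879098  0.23753288  0.56780009] 0.028165458429126166
[0.49946177 0.20968897 0.08404665] [ 179.56804541    0.33804449 -178.36723896] 3.3 [-1.62441428  0.03778155  2.09591212] 0.0276869305898939
```

```bash
python3 - <<'E'
from h import *
s=dict(np.load("pics/top0.npz")); P=cloud(s)[160:235,235:318].reshape(-1,3); hs=cv2.cvtColor(s["color"],cv2.COLOR_BGR2HSV)[160:235,235:318].reshape(-1,3)
for c,deg in [((.5152,-.1478),6.08)]:
    a=np.deg2rad(deg); X=(P[:,:2]-c)@np.array([[np.cos(a),-np.sin(a)],[np.sin(a),np.cos(a)]])
    f=(P[:,2]>.102)&(P[:,2]<.109)&(hs[:,1]<70)
    b=(P[:,2]>.091)&(P[:,2]<.099)&(hs[:,0]>95)&(hs[:,0]<130)&(hs[:,1]>120)
    for y in range(-60,60,12):
        k=(X[:,1]*1000>y)&(X[:,1]*1000<y+12)
        q=X[f&k][:,0]*1000; r=X[b&k][:,0]*1000
        print(y,np.round(np.percentile(q,[0,10,50,90,100]),1) if len(q) else 0,np.round(np.percentile(r,[0,10,50,90,100]),1) if len(r) else 0)
E
```

```text
-60 [-8.4 -7.7 -2.5  1.1  2.4] [ 8.8  9.1 13.6 17.7 18.7]
-48 [-8.7 -7.6 -3.   1.5  2.9] [ 8.3  8.4 13.6 17.8 18.7]
-36 [-8.3 -7.3 -2.1  2.   2.7] [ 7.8  8.7 12.6 17.6 18.3]
-24 [-8.2 -7.  -2.7  2.1  3.1] [ 8.9 10.1 14.4 18.5 19.5]
-12 [-8.6 -8.4 -3.5  2.   2.3] [ 8.   8.8 14.2 18.9 19.8]
0 [-8.6 -7.9 -3.7  1.2  3.2] [ 7.8  8.6 13.3 18.4 19.2]
12 [-8.8 -8.1 -3.2  1.6  3.6] [ 7.   8.3 12.9 17.9 19.7]
24 [-9.1 -7.9 -3.6  1.3  3.5] [ 9.2  9.8 14.  18.5 19.7]
36 [-8.6 -7.9 -3.   1.9  2.7] [ 8.7  9.  13.3 18.4 19.2]
48 [-9.  -8.6 -3.6  0.5  3.6] [ 8.1  9.1 13.3 17.7 18.3]
```

>>> {"method": "send_rows", "body": {
  "commands": [
    [1, [0, 0, 0.04], [0, 0, 0]],
    [1, [0, 0, 0.08], [0, 0, 0]],
    [1, [0, 0, 0.1], [0, 0, 0]],
    [1, [0, 0, 0.12], [0, 0, 0]],
    [1, [0, 0, 0.12], [0, 0, 0]],
    [1, [0, 0, 0.1], [0, 0, 0]]
  ]
}}

```text
clock: 3.95
tool_pos: [0.4967, 0.2073, 0.2274]
orientation: [179.9, -0.0, -178.4]
force: [1.1, 0.1, -0.9]
opening: 0.0279
```

>>> {"method": "send_rows", "body": {
  "commands": [
    [1, [0.01, -0.1, 0], [0, 0, 0.002]],
    [1, [0.02, -0.17, 0], [0, 0, 0.002]],
    [1, [0.02, -0.18, 0], [0, 0, 0.002]],
    [1, [0.02, -0.18, 0], [0, 0, 0.002]],
    [1, [0.02, -0.18, 0], [0, 0, 0.002]],
    [1, [0.02, -0.18, 0], [0, 0, 0.0025]],
    [1, [0.01, -0.15, 0], [0, 0, 0]],
    [1, [0, -0.1, 0], [0, 0, 0]]
  ]
}}

```text
clock: 4.75
tool_pos: [0.5287, -0.1094, 0.2394]
orientation: [179.5, 0.8, -173.2]
force: [1.0, 0.2, -1.1]
opening: 0.0274
```

```bash
cat > look.py <<'E'
from plant import sensors, snapshot
import sys
from h import *
n=sys.argv[1]
W=[]
for c in ["side","wrist"]:
    s=snapshot(c); np.savez(f"pics/{n}_{c}.npz",**s); cv2.imwrite(f"pics/{n}_{c}.png",s["color"])
    if c=="side": im=cv2.resize(s["color"][130:260,190:290],None,fx=4,fy=4,interpolation=cv2.INTER_CUBIC)
    else: im=cv2.resize(s["color"][100:300,130:390],None,fx=520/260,fy=2,interpolation=cv2.INTER_CUBIC)[:,:400]; im=cv2.copyMakeBorder(im,0,120,0,0,cv2.BORDER_CONSTANT)
    W.append(im)
cv2.imwrite(f"pics/{n}.png",np.hstack(W))
E
cat > st.py <<'E'
from plant import sensors
import numpy as np
o=sensors.get_obs(); p=o["tool_pos"]; a=np.deg2rad(6.08); d=p[:2]-[.5152,-.1478]
ex=np.array([np.cos(a),np.sin(a)]); ey=np.array([-ex[1],ex[0]])
f=o["force"]
print("t%.2f"%o["clock"],"holder x,y mm",np.round(1000*np.array([d@ex,d@ey]),2),"tipz",round(1000*(p[2]-.074),2),"ori",np.round(o["orientation"],2),"F hx,hy,z",np.round([f[:2]@ex,f[:2]@ey,f[2]],1),"M",np.round(o["moment"],2),"op",round(o["opening"],4))
E
python3 look.py a1; python3 st.py
```

```text
t4.85 holder x,y mm [17.28 36.31] tipz 165.24 ori [ 179.56    0.8  -173.32] F hx,hy,z [ 0.4  0.2 -1.4] M [ 0.13  0.02 -0.03] op 0.0277
```

View pics/a1.png

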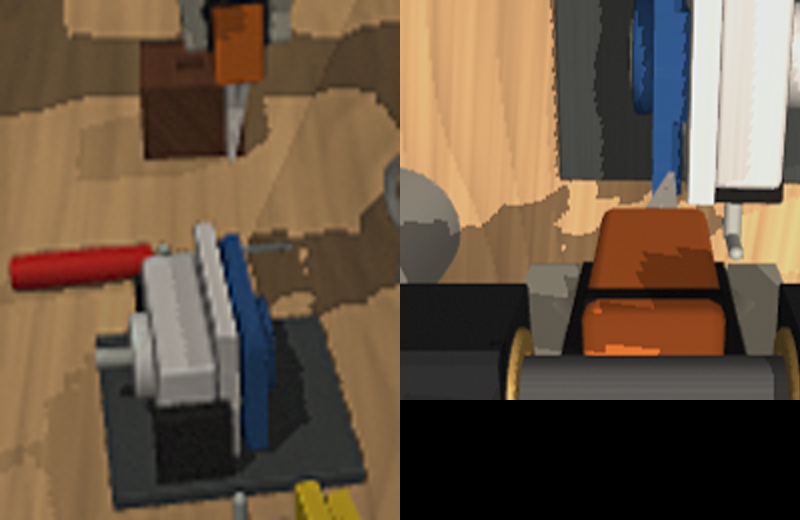

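```bash
cat >> st.py <<'E'
import sys
from scipy.spatial.transform import Rotation as R
if len(sys.argv)>3:
    x,y,z=map(float,sys.argv[1:4])
    w=np.r_[ (x-d@ex*1e3)*ex+(y-d@ey*1e3)*ey , z-1000*(p[2]-.074)]/250
    rv=(R.from_euler('xyz',[179.57,0,-173.92],degrees=True)*R.from_euler('xyz',o["orientation"],degrees=True).inv()).as_rotvec(degrees=True)/360
    print("need shift",np.round(w,4),"turn",np.round(rv,4))
E
python3 st.py 16 40 115
```

```text
t4.85 holder x,y mm [17.28 36.31] tipz 165.24 ori [ 179.56    0.8  -173.32] F hx,hy,z [ 0.4  0.2 -1.4] M [ 0.13  0.02 -0.03] op 0.0277
need shift [-0.0067  0.0141 -0.2009] turn [-0.0003  0.0022 -0.0017]
```

>>> {"method": "send_rows", "body": {
  "commands": [
    [1, [-0.007, 0.014, -0.07], [0, 0.0022, -0.0017]],
    [1, [0, 0, -0.07], [0, 0, 0]],
    [1, [0, 0, -0.06], [0, 0, 0]],
    [1, [0, 0, 0], [0, 0, 0]]
  ]
}}

```text
clock: 5.25
tool_pos: [0.5257, -0.1049, 0.1868]
orientation: [179.4, -0.1, -174.1]
force: [-0.8, 1.2, -1.0]
opening: 0.0278
```

```bash
python3 st.py 15 40 100; python3 -c "
from plant import snapshot;snapshot('top')";python3 st.py 15 40 100
```

```text
t5.25 holder x,y mm [14.96 41.53] tipz 112.77 ori [ 1.7940e+02 -6.0000e-02 -1.7411e+02] F hx,hy,z [-0.7  1.3 -1. ] M [0.03 0.03 0.  ] op 0.0278
need shift [ 0.0008 -0.0061 -0.0511] turn [-0.0004 -0.0002  0.0005]
t5.30 holder x,y mm [15.67 41.4 ] tipz 113.96 ori [ 1.7943e+02  3.0000e-02 -1.7409e+02] F hx,hy,z [ 0.4  0.5 -1. ] M [ 0.05 -0.04 -0.03] op 0.028
need shift [-0.0021 -0.0058 -0.0558] turn [-0.0004  0.      0.0005]
```

>>> {"method": "send_rows", "body": {
  "commands": [
    [1, [0, -0.005, -0.028], [0, 0, 0]],
    [1, [0, 0, -0.028], [0, 0, 0]],
    [1, [0, 0, 0], [0, 0, 0]]
  ]
}}

```text
clock: 5.6
tool_pos: [0.5272, -0.105, 0.1742]
orientation: [179.4, 0.1, -174.0]
force: [-0.4, -0.2, 0.2]
opening: 0.028
```

```bash
python3 st.py 15 40 99; python3 look.py a2;python3 st.py 15 40 99
```

```text
t5.60 holder x,y mm [16.51 41.25] tipz 100.18 ori [ 1.7944e+02  1.2000e-01 -1.7398e+02] F hx,hy,z [-0.4 -0.2  0.2] M [ 0.02  0.01 -0.01] op 0.028
need shift [-0.0055 -0.0056 -0.0047] turn [-0.0004  0.0003  0.0002]
t5.70 holder x,y mm [16.92 41.03] tipz 101.01 ori [ 179.46    0.18 -173.98] F hx,hy,z [-0.5 -1.  -0.2] M [ 0.03 -0.05  0.01] op 0.0277
need shift [-0.0072 -0.0049 -0.008 ] turn [-0.0004  0.0005  0.0002]
```

View pics/a2.png

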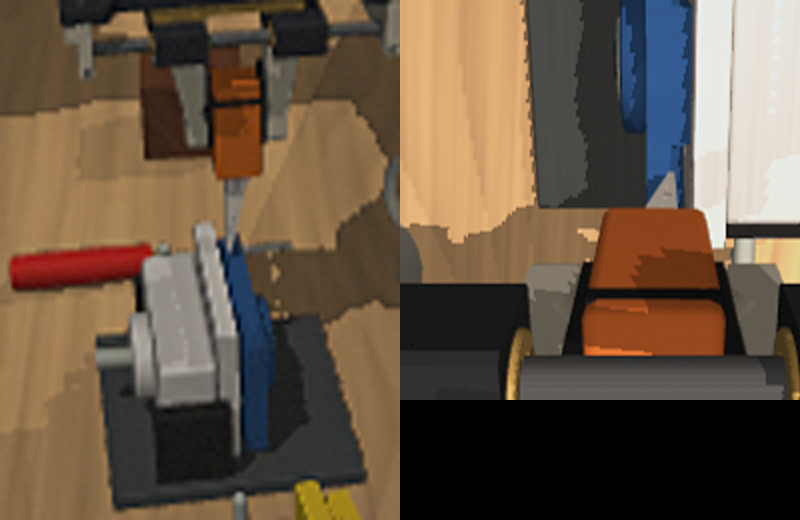

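>>> {"method": "send_rows", "body": {
  "commands": [
    [1, [-0.006, -0.004, 0], [0, 0, 0]],
    [1, [-0.006, -0.001, 0], [0, 0, 0]],
    [1, [-0.004, 0, 0], [0, 0, 0]]
  ]
}}

```text
clock: 6.0
tool_pos: [0.524, -0.1066, 0.1759]
orientation: [179.5, 0.3, -174.0]
force: [0.3, -0.8, -0.8]
opening: 0.0283
```

```bash
python3 st.py 10 40 99
```

```text
t6.00 holder x,y mm [13.07 40.02] tipz 101.91 ori [ 179.46    0.27 -173.99] F hx,hy,z [ 0.2 -0.8 -0.8] M [ 0.07 -0.02  0.05] op 0.0283
need shift [-0.0122 -0.0014 -0.0117] turn [-0.0004  0.0007  0.0002]
```

>>> {"method": "send_rows", "body": {
  "commands": [
    [1, [-0.005, 0, -0.008], [0, 0.0006, 0]],
    [1, [-0.004, 0, -0.002], [0, 0, 0]]
  ]
}}

```text
clock: 6.2
tool_pos: [0.5216, -0.1067, 0.1737]
orientation: [179.4, 0.1, -174.0]
force: [0.1, 0.1, -0.6]
opening: 0.0278
```

```bash
python3 st.py 10 40 99
```

```text
t6.20 holder x,y mm [10.7  40.18] tipz 99.69 ori [ 1.7944e+02  8.0000e-02 -1.7400e+02] F hx,hy,z [ 0.1  0.1 -0.6] M [0.12 0.02 0.  ] op 0.0278
need shift [-0.0027 -0.001  -0.0028] turn [-0.0004  0.0002  0.0002]
```

>>> {"method": "send_rows", "body": {
  "commands": [
    [1, [-0.003, 0, -0.002], [0, 0, 0]],
    [1, [-0.003, 0, -0.002], [0, 0, 0]]
  ]
}}

```text
clock: 6.4
tool_pos: [0.521, -0.1067, 0.1732]
orientation: [179.5, 0.2, -174.0]
force: [1.5, 1.0, -0.1]
opening: 0.028
```

```bash
python3 st.py 10 40 99
```

```text
t6.40 holder x,y mm [10.16 40.25] tipz 99.16 ori [ 179.45    0.22 -173.99] F hx,hy,z [ 1.6  0.8 -0.1] M [ 0.1  -0.81  0.06] op 0.028
need shift [-0.0005 -0.0011 -0.0006] turn [-0.0004  0.0006  0.0002]
```

>>> {"method": "send_rows", "body": {
  "commands": [
    [1, [-0.003, 0, -0.001], [0, 0, 0]]
  ]
}}

```text
clock: 6.5
tool_pos: [0.5209, -0.1066, 0.1732]
orientation: [179.5, 0.3, -174.0]
force: [1.7, -0.7, -0.9]
opening: 0.0282
```

```bash
python3 st.py 10 40 99; python3 look.py a3; python3 st.py 10 40 99
```

```text
t6.50 holder x,y mm [10.06 40.32] tipz 99.15 ori [ 179.46    0.3  -173.97] F hx,hy,z [ 1.7 -0.8 -0.9] M [-0.11 -1.07 -0.01] op 0.0282
need shift [-0.0001 -0.0013 -0.0006] turn [-0.0004  0.0008  0.0001]
t6.60 holder x,y mm [10.05 40.33] tipz 99.15 ori [ 179.46    0.3  -173.97] F hx,hy,z [ 2.8 -1.5 -1.9] M [-0.13 -1.31 -0.04] op 0.0278
need shift [-0.0001 -0.0013 -0.0006] turn [-0.0004  0.0008  0.0001]
```

View pics/a3.png

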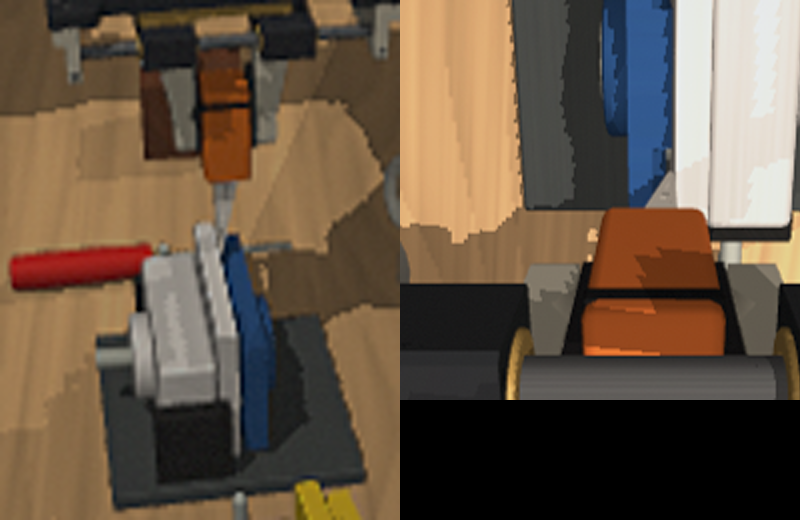

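Contact found: light force of about 2–3 N with the wedge's back against the flange, at TCP x_h≈10.05. The pictures show the blade tip behind the flange lip, over the notch. I back off slightly and go down slowly.

>>> {"method": "send_rows", "body": {
  "commands": [
    [1, [0.002, 0, -0.008], [0, 0.0003, 0]],
    [1, [0, 0, -0.008], [0, 0, 0]],
    [1, [0, 0, -0.008], [0, 0, 0]],
    [1, [0, 0, -0.008], [0, 0, 0]]
  ]
}}

```text
clock: 7.0
tool_pos: [0.5212, -0.1066, 0.1646]
orientation: [179.4, 0.1, -174.0]
force: [1.6, -0.5, -0.5]
opening: 0.0284
```

```bash
python3 st.py 10.2 40 74
```

```text
t7.00 holder x,y mm [10.32 40.34] tipz 90.59 ori [ 1.7944e+02  1.5000e-01 -1.7398e+02] F hx,hy,z [ 1.5 -0.6 -0.5] M [ 0.13 -0.61  0.01] op 0.0284
need shift [-0.0003 -0.0014 -0.0664] turn [-0.0004  0.0004  0.0002]
```

Still a light flange contact. I carry on at ≤20 mm/s.

>>> {"method": "send_rows", "body": {
  "commands": [
    [1, [0, 0, -0.008], [0, 0, 0]],
    [1, [0, 0, -0.008], [0, 0, 0]],
    [1, [0, 0, -0.008], [0, 0, 0]]
  ]
}}

```text
clock: 7.3
tool_pos: [0.5212, -0.1067, 0.1581]
orientation: [179.5, 0.1, -174.0]
force: [1.1, 0.8, 3.8]
opening: 0.0283
```

```bash
python3 st.py 10.2 40 74
```

```text
t7.30 holder x,y mm [10.32 40.28] tipz 84.13 ori [ 1.7945e+02  1.4000e-01 -1.7397e+02] F hx,hy,z [1.1 0.7 3.8] M [ 0.18  0.02 -0.  ] op 0.0283
need shift [-0.0003 -0.0012 -0.0405] turn [-0.0004  0.0003  0.0001]
```

>>> {"method": "send_rows", "body": {
  "commands": [
    [1, [0, 0, -0.007], [0, 0, 0]],
    [1, [0, 0, -0.007], [0, 0, 0]],
    [1, [0, 0, -0.007], [0, 0, 0]]
  ]
}}

```text
clock: 7.6
tool_pos: [0.5213, -0.1072, 0.1546]
orientation: [179.5, 0.2, -173.9]
force: [-2.4, 0.9, 10.0]
opening: 0.0278
```

```bash
python3 st.py 10.2 40 74
```

```text
t7.60 holder x,y mm [10.36 39.72] tipz 80.61 ori [ 1.7953e+02  1.6000e-01 -1.7391e+02] F hx,hy,z [-2.3  1.1 10. ] M [ 0.47  0.98 -0.03] op 0.0278
need shift [-0.0008  0.001  -0.0264] turn [-0.0001  0.0004 -0.    ]
```

>>> {"method": "send_rows", "body": {
  "commands": [
    [1, [0, 0, -0.007], [0, 0, 0]],
    [1, [0, 0, -0.007], [0, 0, 0]],
    [1, [0, 0, -0.007], [0, 0, 0]]
  ]
}}

```text
clock: 7.9
tool_pos: [0.5213, -0.1078, 0.1522]
orientation: [179.6, 0.2, -173.8]
force: [-2.5, 0.4, 8.8]
opening: 0.0275
```

```bash
python3 st.py 10.2 40 74
```

```text
t7.90 holder x,y mm [10.31 39.11] tipz 78.17 ori [ 179.63    0.22 -173.84] F hx,hy,z [-2.4  0.7  8.8] M [0.56 1.08 0.02] op 0.0275
need shift [-0.0008  0.0035 -0.0167] turn [ 0.0001  0.0006 -0.0002]
```

>>> {"method": "send_rows", "body": {
  "commands": [
    [1, [0, 0.002, -0.009], [0, 0, 0]],
    [1, [0, 0.001, -0.009], [0, 0, 0]],
    [1, [0, 0.001, -0.009], [0, 0, 0]]
  ]
}}

```text
clock: 8.2
tool_pos: [0.5213, -0.1079, 0.1487]
orientation: [179.8, 0.3, -173.8]
force: [-2.9, 0.3, 11.1]
opening: 0.0282
```

```bash
python3 st.py 10.2 40 74; python3 look.py a4; python3 st.py 10.2 40 74
```

```text
t8.20 holder x,y mm [10.3  39.07] tipz 74.69 ori [ 179.76    0.28 -173.78] F hx,hy,z [-2.9  0.6 11.1] M [ 0.29  1.17 -0.05] op 0.0282
need shift [-0.0008  0.0037 -0.0028] turn [ 0.0004  0.0008 -0.0004]
t8.30 holder x,y mm [10.26 39.08] tipz 74.51 ori [ 179.76    0.27 -173.78] F hx,hy,z [-1.4  0.6  8.8] M [ 0.06  0.81 -0.04] op 0.0279
need shift [-0.0006  0.0036 -0.0021] turn [ 0.0004  0.0008 -0.0004]
```

View pics/a4.png

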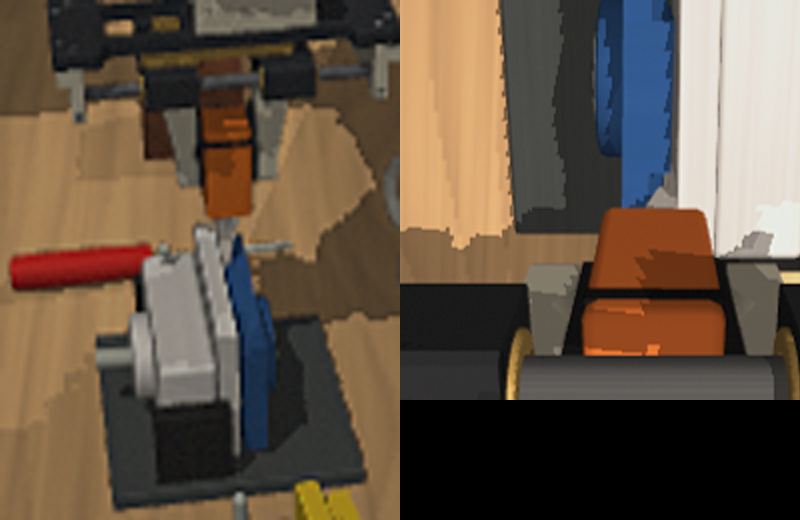

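>>> {"method": "send_rows", "body": {
  "commands": [
    [1, [0, 0, 0.01], [0, 0, 0]],
    [1, [0, 0, 0.02], [0, 0, 0]],
    [1, [0, 0, 0.03], [0, 0, 0]],
    [1, [0, 0, 0.03], [0, 0, 0]],
    [1, [0.003, 0, 0.03], [0, 0, 0]],
    [1, [0.003, 0, 0.03], [0, 0, 0]]
  ]
}}

```text
clock: 8.9
tool_pos: [0.5215, -0.1076, 0.187]
orientation: [179.7, 0.1, -173.8]
force: [-0.5, 0.4, -0.7]
opening: 0.0278
```

```bash
python3 st.py 12 -40 110
```

```text
t8.90 holder x,y mm [10.54 39.27] tipz 113.02 ori [ 1.7971e+02  9.0000e-02 -1.7382e+02] F hx,hy,z [-0.5  0.5 -0.7] M [ 0.02 -0.1  -0.03] op 0.0278
need shift [ 0.0394 -0.3147 -0.0121] turn [ 0.0004  0.0003 -0.0003]
```

>>> {"method": "send_rows", "body": {
  "commands": [
    [1, [0.01, -0.07, 0], [0.0004, 0.0002, -0.0003]],
    [1, [0.014, -0.1, 0], [0, 0, 0]],
    [1, [0.01, -0.08, 0], [0, 0, 0]],
    [1, [0.006, -0.05, 0], [0, 0, 0]],
    [1, [0, 0, 0], [0, 0, 0]]
  ]
}}

```text
clock: 9.4
tool_pos: [0.5309, -0.185, 0.1913]
orientation: [179.6, 0.0, -173.8]
force: [-0.5, -0.1, -0.8]
opening: 0.0279
```

```bash
python3 -c "
from plant import snapshot;snapshot('top')"; python3 st.py 11 -40 96
```

```text
t9.45 holder x,y mm [ 11.68 -38.06] tipz 117.28 ori [ 1.7956e+02  5.0000e-02 -1.7382e+02] F hx,hy,z [-0.5  0.4 -1.2] M [ 0.06 -0.04  0.04] op 0.0281
need shift [-0.0019 -0.008  -0.0851] turn [-0.0001  0.0001 -0.0003]
```

>>> {"method": "send_rows", "body": {
  "commands": [
    [1, [0, -0.008, -0.03], [0, 0, 0]],
    [1, [0, 0, -0.03], [0, 0, 0]],
    [1, [0, 0, -0.015], [0, 0, 0]]
  ]
}}

```text
clock: 9.75
tool_pos: [0.5305, -0.1852, 0.1716]
orientation: [179.5, 0.1, -173.8]
force: [-1.3, -0.3, -1.3]
opening: 0.0279
```

```bash
python3 st.py 10.3 -40 96
```

```text
t9.75 holder x,y mm [ 11.23 -38.84] tipz 97.58 ori [ 1.7953e+02  7.0000e-02 -1.7378e+02] F hx,hy,z [-1.3 -0.2 -1.3] M [0.02 0.02 0.04] op 0.0279
need shift [-0.0032 -0.005  -0.0063] turn [-0.0001  0.0002 -0.0004]
```

>>> {"method": "send_rows", "body": {
  "commands": [
    [1, [-0.003, -0.002, -0.002], [0, 0, -0.0004]],
    [1, [-0.003, 0, -0.002], [0, 0, 0]],
    [1, [-0.002, 0, -0.002], [0, 0, 0]]
  ]
}}

```text
clock: 10.05
tool_pos: [0.5295, -0.1848, 0.1697]
orientation: [179.6, 0.1, -173.8]
force: [0.6, -0.3, -0.4]
opening: 0.0278
```

```bash
python3 st.py 10.3 -40 96
```

```text
t10.05 holder x,y mm [ 10.28 -38.35] tipz 95.68 ori [ 1.7956e+02  1.4000e-01 -1.7383e+02] F hx,hy,z [ 0.6 -0.4 -0.4] M [ 0.07 -0.48 -0.03] op 0.0278
need shift [ 0.0008 -0.0066  0.0013] turn [-0.0001  0.0004 -0.0002]
```

>>> {"method": "send_rows", "body": {
  "commands": [
    [1, [0, -0.004, -0.008], [0, 0, 0]],
    [1, [0, -0.001, -0.008], [0, 0, 0]],
    [1, [0, -0.001, -0.008], [0, 0, 0]],
    [1, [0, -0.001, -0.008], [0, 0, 0]],
    [1, [0, -0.001, -0.008], [0, 0, 0]]
  ]
}}

```text
clock: 10.55
tool_pos: [0.5297, -0.1868, 0.1596]
orientation: [179.6, 0.2, -173.8]
force: [0.2, -0.3, 0.9]
opening: 0.0277
```

```bash
python3 st.py 10.3 -40 64
```

```text
t10.55 holder x,y mm [ 10.24 -40.35] tipz 85.56 ori [ 179.56    0.2  -173.82] F hx,hy,z [ 0.1 -0.3  0.9] M [ 0.18 -0.26 -0.03] op 0.0277
need shift [ 0.0001  0.0014 -0.0862] turn [-0.0001  0.0006 -0.0003]
```

>>> {"method": "send_rows", "body": {
  "commands": [
    [1, [0, 0, -0.008], [0, 0, 0]],
    [1, [0, 0, -0.008], [0, 0, 0]],
    [1, [0, 0, -0.008], [0, 0, 0]],
    [1, [0, 0, -0.008], [0, 0, 0]]
  ]
}}

```text
clock: 10.95
tool_pos: [0.5298, -0.1879, 0.1535]
orientation: [179.7, 0.2, -173.8]
force: [-1.7, 1.1, 8.9]
opening: 0.0276
```

```bash
python3 st.py 10.3 -40 64
```

```text
t10.95 holder x,y mm [ 10.29 -41.41] tipz 79.51 ori [ 179.69    0.23 -173.77] F hx,hy,z [-1.5  1.2  8.9] M [ 0.38  1.04 -0.06] op 0.0276
need shift [-0.0006  0.0056 -0.062 ] turn [ 0.0003  0.0007 -0.0004]
```

>>> {"method": "send_rows", "body": {
  "commands": [
    [1, [0, 0.003, -0.009], [0, 0, 0]],
    [1, [0, 0.001, -0.009], [0, 0, 0]],
    [1, [0, 0.001, -0.009], [0, 0, 0]],
    [1, [0, 0.001, -0.009], [0, 0, 0]]
  ]
}}

```text
clock: 11.35
tool_pos: [0.5298, -0.1882, 0.1487]
orientation: [179.9, 0.3, -173.7]
force: [-2.7, 1.0, 9.6]
opening: 0.028
```

```bash
python3 st.py 10.3 -40 64
```

```text
t11.35 holder x,y mm [ 10.25 -41.74] tipz 74.73 ori [ 179.92    0.29 -173.68] F hx,hy,z [-2.6  1.3  9.6] M [ 0.27  1.24 -0.04] op 0.028
need shift [-0.0005  0.0069 -0.0429] turn [ 0.0009  0.0009 -0.0007]
```

>>> {"method": "send_rows", "body": {
  "commands": [
    [1, [0, 0.003, -0.009], [0.0005, 0.0003, -0.0004]],
    [1, [0, 0.002, -0.009], [0.0003, 0.0002, -0.0002]],
    [1, [0, 0.002, -0.009], [0.0003, 0.0002, -0.0001]],
    [1, [0, 0.002, -0.009], [0.0003, 0.0001, 0]]
  ]
}}

```text
clock: 11.75
tool_pos: [0.53, -0.1883, 0.1445]
orientation: [179.7, 0.1, -173.8]
force: [-2.7, -0.6, 9.5]
opening: 0.0278
```

```bash
python3 st.py 10.3 -40 64
```

```text
t11.75 holder x,y mm [ 10.39 -41.85] tipz 70.46 ori [ 1.7966e+02  1.4000e-01 -1.7382e+02] F hx,hy,z [-2.7 -0.3  9.5] M [-0.12  1.19 -0.02] op 0.0278
need shift [-0.0011  0.0073 -0.0259] turn [ 0.0002  0.0004 -0.0003]
```

>>> {"method": "send_rows", "body": {
  "commands": [
    [1, [0, 0.003, -0.01], [0.0003, 0.0002, -0.0002]],
    [1, [0, 0.002, -0.01], [0.0003, 0.0002, -0.0001]],
    [1, [0, 0.002, -0.01], [0.0003, 0.0001, 0]],
    [1, [0, 0.002, -0.009], [0.0003, 0.0001, 0]]
  ]
}}

```text
clock: 12.15
tool_pos: [0.5301, -0.1886, 0.1395]
orientation: [179.5, 0.1, -173.8]
force: [-2.9, -1.4, 10.6]
opening: 0.0278
```

```bash
python3 st.py 10.3 -40 64;python3 -c "
from plant import snapshot;snapshot('top')"; python3 st.py 10.3 -40 64
```

```text
t12.15 holder x,y mm [ 10.48 -42.1 ] tipz 65.54 ori [ 1.7947e+02  6.0000e-02 -1.7382e+02] F hx,hy,z [-3.  -1.1 10.6] M [-0.04  1.16 -0.  ] op 0.0278
need shift [-0.0016  0.0083 -0.0062] turn [-0.0003  0.0001 -0.0003]
t12.20 holder x,y mm [ 10.44 -42.07] tipz 65.37 ori [ 1.7947e+02  5.0000e-02 -1.7382e+02] F hx,hy,z [-2.9 -0.4  7.9] M [-0.16  1.01  0.03] op 0.0276
need shift [-0.0015  0.0082 -0.0055] turn [-0.0003  0.0001 -0.0003]
```

>>> {"method": "send_rows", "body": {
  "commands": [
    [1, [0, 0, 0.01], [0, 0, 0]],
    [1, [0, 0, 0.02], [0, 0, 0]],
    [1, [0, 0, 0.035], [0, 0, 0]],
    [1, [0, 0, 0.04], [0, 0, 0]],
    [1, [0.001, 0, 0.04], [0, 0, 0]],
    [1, [0.001, 0, 0.03], [0, 0, 0]],
    [1, [0, 0, 0], [0, 0, 0]]
  ]
}}

```text
clock: 12.9
tool_pos: [0.5304, -0.1882, 0.1865]
orientation: [179.4, 0.0, -173.8]
force: [0.4, 0.1, -1.4]
opening: 0.028
```

```bash
python3 look.py a5; python3 st.py 12 40 110
```

```text
t13.00 holder x,y mm [ 10.34 -41.58] tipz 111.21 ori [ 1.7940e+02 -2.0000e-02 -1.7386e+02] F hx,hy,z [ 0.5  0.5 -1.3] M [ 0.06 -0.03 -0.05] op 0.0278
need shift [-0.028   0.3252 -0.0048] turn [-0.0005 -0.0001 -0.0002]
```

View pics/a5.png

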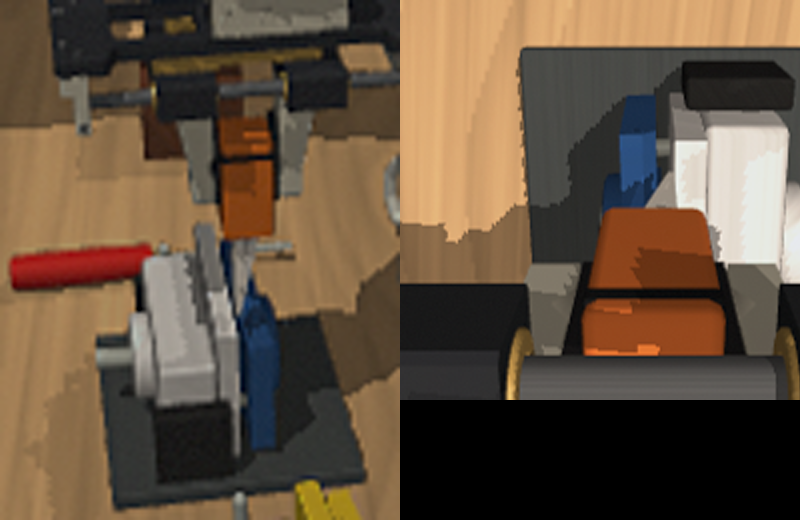

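>>> {"method": "send_rows", "body": {
  "commands": [
    [1, [-0.005, 0.07, 0.002], [-0.0004, 0, 0]],
    [1, [-0.011, 0.1, 0], [0, 0, 0]],
    [1, [-0.009, 0.09, 0], [0, 0, 0]],
    [1, [-0.006, 0.055, 0], [0, 0, 0]],
    [1, [0, 0, 0], [0, 0, 0]]
  ]
}}

```text
clock: 13.5
tool_pos: [0.5191, -0.1077, 0.1831]
orientation: [179.5, -0.4, -174.0]
force: [-0.3, -0.6, -0.3]
opening: 0.0279
```

```bash
python3 -c "
from plant import snapshot;snapshot('top')"; python3 st.py 11 40 97
```

```text
t13.55 holder x,y mm [ 8.15 38.94] tipz 109.08 ori [ 179.52   -0.38 -174.01] F hx,hy,z [ 0.4  1.1 -0.9] M [ 0.05 -0.04 -0.03] op 0.0278
need shift [ 0.0109  0.0054 -0.0483] turn [-0.     -0.0011  0.0002]
```

>>> {"method": "send_rows", "body": {
  "commands": [
    [1, [0.012, 0.005, 0.004], [0, -0.0011, 0]],
    [1, [0, 0, 0], [0, 0, 0]]
  ]
}}

```text
clock: 13.75
tool_pos: [0.5225, -0.1077, 0.1839]
orientation: [179.6, 0.0, -174.0]
force: [-0.6, -0.9, -1.0]
opening: 0.0284
```

```bash
python3 -c "
from plant import snapshot;snapshot('top')"; python3 st.py 11 40 97
```

```text
t13.80 holder x,y mm [11.23 39.04] tipz 109.79 ori [ 1.7958e+02 -2.0000e-02 -1.7402e+02] F hx,hy,z [-0.5  0.2 -0.7] M [ 0.01 -0.02 -0.02] op 0.0277
need shift [-0.0013  0.0037 -0.0512] turn [ 0.     -0.      0.0003]
```

>>> {"method": "send_rows", "body": {
  "commands": [
    [1, [0, 0.003, -0.02], [0, 0, 0]],
    [1, [0, 0, -0.02], [0, 0, 0]],
    [1, [0, 0, -0.01], [0, 0, 0]]
  ]
}}

```text
clock: 14.1
tool_pos: [0.5223, -0.1081, 0.1703]
orientation: [179.6, -0.0, -174.1]
force: [-0.5, 0.0, -0.9]
opening: 0.028
```

```bash
python3 st.py 10.3 40 97
```

```text
t14.10 holder x,y mm [11.25 38.71] tipz 96.3 ori [ 1.7958e+02 -1.0000e-02 -1.7413e+02] F hx,hy,z [-0.5  0.1 -0.9] M [ 0.08  0.02 -0.01] op 0.028
need shift [-0.0043  0.0047  0.0028] turn [ 0.     -0.      0.0006]
```

>>> {"method": "send_rows", "body": {
  "commands": [
    [1, [-0.003, 0.004, -0.004], [0, 0, 0.0005]],
    [1, [-0.002, 0.001, -0.006], [0, 0, 0]],
    [1, [0, 0.001, -0.01], [0, 0, 0]],
    [1, [0, 0.001, -0.01], [0, 0, 0]],
    [1, [0, 0.001, -0.01], [0, 0, 0]]
  ]
}}

```text
clock: 14.6
tool_pos: [0.5213, -0.1062, 0.1593]
orientation: [179.6, 0.0, -173.9]
force: [1.1, -0.0, -1.2]
opening: 0.028
```

```bash
python3 st.py 10.3 40 56
```

```text
t14.60 holder x,y mm [10.43 40.76] tipz 85.32 ori [ 1.7959e+02  1.0000e-02 -1.7394e+02] F hx,hy,z [ 1.1 -0.2 -1.2] M [ 0.07 -0.23 -0.04] op 0.028
need shift [-0.0002 -0.0031 -0.1173] turn [0.0001 0.     0.    ]
```

>>> {"method": "send_rows", "body": {
  "commands": [
    [1, [0, 0, -0.01], [0, 0, 0]],
    [1, [0, 0, -0.01], [0, 0, 0]],
    [1, [0, 0, -0.008], [0, 0, 0]],
    [1, [0, 0, -0.008], [0, 0, 0]],
    [1, [0, 0, -0.008], [0, 0, 0]]
  ]
}}

```text
clock: 15.1
tool_pos: [0.5213, -0.1064, 0.1483]
orientation: [179.6, 0.0, -173.9]
force: [-2.3, -0.0, 7.2]
opening: 0.0278
```

```bash
python3 st.py 10.3 40 56
```

```text
t15.10 holder x,y mm [10.48 40.52] tipz 74.29 ori [ 1.7964e+02  1.0000e-02 -1.7389e+02] F hx,hy,z [-2.2  0.2  7.2] M [ 0.18  1.11 -0.  ] op 0.0278
need shift [-0.0005 -0.0022 -0.0732] turn [ 0.0002  0.0001 -0.0001]
```

>>> {"method": "send_rows", "body": {
  "commands": [
    [1, [0, 0, -0.009], [0.0002, 0, 0]],
    [1, [0, 0.001, -0.009], [0.0002, 0.0001, 0]],
    [1, [0, 0.001, -0.009], [0.0002, 0, 0]],
    [1, [0, 0.001, -0.009], [0.0002, 0.0001, 0]],
    [1, [0, 0.001, -0.009], [0.0002, 0, 0]]
  ]
}}

```text
clock: 15.6
tool_pos: [0.5214, -0.1072, 0.1416]
orientation: [179.5, 0.1, -173.8]
force: [-3.2, 0.4, 10.4]
opening: 0.0279
```

```bash
python3 st.py 10.3 40 56
```

```text
t15.60 holder x,y mm [10.44 39.75] tipz 67.65 ori [ 1.7948e+02  5.0000e-02 -1.7377e+02] F hx,hy,z [-3.1  0.7 10.4] M [ 0.05  1.55 -0.02] op 0.0279
need shift [-0.0007  0.0009 -0.0466] turn [-0.0003  0.0001 -0.0004]
```

>>> {"method": "send_rows", "body": {
  "commands": [
    [1, [0, 0.001, -0.009], [0.0001, 0, -0.0002]],
    [1, [0, 0.001, -0.009], [0.0001, 0.0001, -0.0002]],
    [1, [0, 0.001, -0.009], [0.0001, 0, 0]],
    [1, [0, 0.001, -0.009], [0.0001, 0.0001, 0]],
    [1, [0, 0.001, -0.009], [0.0001, 0, 0]]
  ]
}}

```text
clock: 16.1
tool_pos: [0.5213, -0.1077, 0.1357]
orientation: [179.5, 0.1, -173.8]
force: [-4.5, 0.4, 10.3]
opening: 0.0277
```

```bash
python3 st.py 10.3 40 56
```

```text
t16.10 holder x,y mm [10.36 39.21] tipz 61.72 ori [ 1.7949e+02  1.1000e-01 -1.7382e+02] F hx,hy,z [-4.5  0.9 10.3] M [ 0.15  1.62 -0.04] op 0.0277
need shift [-0.0006  0.0031 -0.0229] turn [-0.0003  0.0003 -0.0003]
```

>>> {"method": "send_rows", "body": {
  "commands": [
    [1, [0, 0.002, -0.009], [0.0001, 0.0001, -0.0002]],
    [1, [0, 0.001, -0.009], [0.0001, 0.0001, -0.0001]],
    [1, [0, 0.001, -0.009], [0.0001, 0, 0]],
    [1, [0, 0.001, -0.008], [0.0001, 0.0001, 0]]
  ]
}}

```text
clock: 16.5
tool_pos: [0.5214, -0.1079, 0.1312]
orientation: [179.5, 0.1, -173.8]
force: [-3.2, 0.4, 9.9]
opening: 0.028
```

```bash
python3 look.py a6; python3 st.py 10.3 40 55.5
```

```text
t16.60 holder x,y mm [10.36 39.04] tipz 57.1 ori [ 1.7949e+02  1.1000e-01 -1.7385e+02] F hx,hy,z [-2.9  0.8  8. ] M [ 0.04  1.25 -0.05] op 0.028
need shift [-0.0006  0.0038 -0.0064] turn [-0.0003  0.0003 -0.0002]
```

View pics/a6.png

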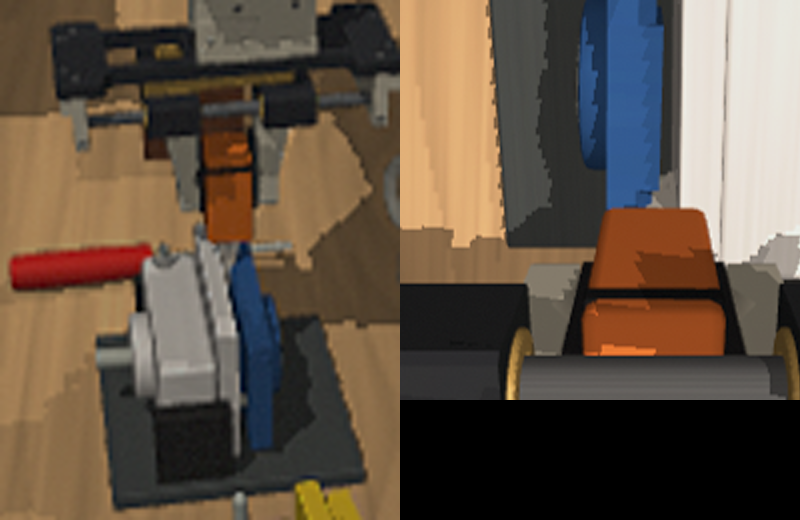

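>>> {"method": "send_rows", "body": {
  "commands": [
    [1, [0, 0.002, -0.008], [0, 0, 0]]
  ]
}}

```text
clock: 16.7
tool_pos: [0.5213, -0.1078, 0.1301]
orientation: [179.5, 0.1, -173.8]
force: [-3.4, 0.5, 9.1]
opening: 0.0275
```

```bash
python3 st.py 10.3 40 55.5
```

```text
t16.70 holder x,y mm [10.36 39.17] tipz 56.09 ori [ 1.7953e+02  1.3000e-01 -1.7384e+02] F hx,hy,z [-3.3  0.9  9.1] M [-0.1   1.4   0.01] op 0.0275
need shift [-0.0006  0.0033 -0.0024] turn [-0.0002  0.0003 -0.0002]
```

Good (about 6.1 mm nominal on the left). I withdraw and go to the right.

>>> {"method": "send_rows", "body": {
  "commands": [
    [1, [0, 0, 0.01], [0, 0, 0]],
    [1, [0, 0, 0.02], [0, 0, 0]],
    [1, [0, 0, 0.035], [0, 0, 0]],
    [1, [0.001, 0, 0.04], [0, 0, 0]],
    [1, [0.001, 0, 0.04], [0, 0, 0]],
    [1, [0.001, 0, 0.04], [0, 0, 0]],
    [1, [0.002, 0, 0.03], [0, 0, 0]],
    [1, [0.002, 0, 0], [0, 0, 0]]
  ]
}}

```text
clock: 17.5
tool_pos: [0.5234, -0.1077, 0.1892]
orientation: [179.5, 0.2, -173.8]
force: [0.8, 0.1, -0.8]
opening: 0.0285
```

```bash
python3 -c "
from plant import snapshot;snapshot('top')"; python3 st.py 12 -40 111
```

```text
t17.55 holder x,y mm [12.22 39.08] tipz 114.58 ori [ 179.51    0.18 -173.85] F hx,hy,z [ 0.3 -0.6 -0.1] M [ 0.07 -0.06  0.  ] op 0.0275
need shift [ 0.0326 -0.3146 -0.0143] turn [-0.0002  0.0005 -0.0002]
```

>>> {"method": "send_rows", "body": {
  "commands": [
    [1, [0.008, -0.07, -0.002], [0, 0.0004, 0]],
    [1, [0.011, -0.1, -0.002], [0, 0, 0]],
    [1, [0.009, -0.08, -0.002], [0, 0, 0]],
    [1, [0.005, -0.055, -0.002], [0, 0, 0]],
    [1, [0, 0, 0], [0, 0, 0]]
  ]
}}

```text
clock: 18.05
tool_pos: [0.5304, -0.1856, 0.1847]
orientation: [179.4, -0.1, -173.8]
force: [0.4, -0.4, -1.1]
opening: 0.028
```

```bash
python3 -c "
from plant import snapshot;snapshot('top')"; python3 st.py 11 -40 97
```

```text
t18.10 holder x,y mm [ 11.02 -38.61] tipz 110.63 ori [ 1.7940e+02 -1.4000e-01 -1.7377e+02] F hx,hy,z [-0.2  1.  -1.1] M [ 0.04 -0.04 -0.03] op 0.0281
need shift [ 0.0005 -0.0055 -0.0545] turn [-0.0004 -0.0004 -0.0004]
```

>>> {"method": "send_rows", "body": {
  "commands": [
    [1, [0.001, -0.005, -0.02], [-0.0003, -0.0003, -0.0003]],
    [1, [0, 0, -0.02], [0, 0, 0]],
    [1, [0, 0, -0.01], [0, 0, 0]]
  ]
}}

```text
clock: 18.4
tool_pos: [0.5303, -0.1852, 0.171]
orientation: [179.5, -0.0, -173.9]
force: [0.5, -0.6, -1.5]
opening: 0.0277
```

```bash
python3 st.py 10.3 -40 97
```

```text
t18.40 holder x,y mm [ 11.01 -38.77] tipz 96.99 ori [ 1.7950e+02 -5.0000e-02 -1.7386e+02] F hx,hy,z [ 0.4 -0.6 -1.5] M [ 0.06 -0.02  0.02] op 0.0277
need shift [-0.0023 -0.0052  0.    ] turn [-0.0002 -0.0001 -0.0002]
```

>>> {"method": "send_rows", "body": {
  "commands": [
    [1, [-0.002, -0.004, -0.005], [0, 0, 0]],
    [1, [-0.001, -0.001, -0.01], [0, 0, 0]],
    [1, [0, -0.001, -0.012], [0, 0, 0]],
    [1, [0, -0.001, -0.012], [0, 0, 0]],
    [1, [0, 0, -0.012], [0, 0, 0]],
    [1, [0, 0, -0.012], [0, 0, 0]]
  ]
}}

```text
clock: 19.0
tool_pos: [0.5298, -0.1859, 0.1541]
orientation: [179.5, 0.0, -173.8]
force: [-0.6, -0.3, -1.8]
opening: 0.0278
```

```bash
python3 st.py 10.3 -40 56
```

```text
t19.00 holder x,y mm [ 10.5  -39.44] tipz 80.12 ori [ 179.51    0.   -173.75] F hx,hy,z [-0.6 -0.2 -1.8] M [ 0.09 -0.08 -0.04] op 0.0278
need shift [-0.0005 -0.0023 -0.0965] turn [-0.0002 -0.     -0.0005]
```

>>> {"method": "send_rows", "body": {
  "commands": [
    [1, [-0.001, -0.001, -0.012], [0, 0, -0.0003]],
    [1, [0, 0, -0.012], [0, 0, 0]],
    [1, [0, 0, -0.01], [0, 0, 0]],
    [1, [0, 0, -0.008], [0, 0, 0]],
    [1, [0, 0, -0.008], [0, 0, 0]],
    [1, [0, 0, -0.008], [0, 0, 0]]
  ]
}}

```text
clock: 19.6
tool_pos: [0.5299, -0.1868, 0.1396]
orientation: [179.6, 0.0, -173.8]
force: [-3.0, 0.8, 8.0]
opening: 0.0282
```

```bash
python3 st.py 10.3 -40 56
```

```text
t19.60 holder x,y mm [ 10.48 -40.32] tipz 65.59 ori [ 1.7958e+02  3.0000e-02 -1.7384e+02] F hx,hy,z [-2.9  1.1  8. ] M [ 0.24  1.06 -0.01] op 0.0282
need shift [-0.0008  0.0012 -0.0384] turn [ 0.      0.0001 -0.0002]
```

>>> {"method": "send_rows", "body": {
  "commands": [
    [1, [0, 0.001, -0.009], [0.0003, 0, 0]],
    [1, [0, 0.001, -0.009], [0.0002, 0.0001, 0]],
    [1, [0, 0.001, -0.009], [0.0002, 0, 0]],
    [1, [0, 0.001, -0.009], [0.0002, 0.0001, 0]],
    [1, [0, 0.001, -0.009], [0.0002, 0, 0]],
    [1, [0, 0.001, -0.009], [0.0002, 0, 0]]
  ]
}}

```text
clock: 20.2
tool_pos: [0.5299, -0.1877, 0.1321]
orientation: [179.4, 0.1, -173.7]
force: [-2.9, -1.2, 9.1]
opening: 0.0277
```

```bash
python3 st.py 10.3 -40 56
```

```text
t20.20 holder x,y mm [ 10.4  -41.25] tipz 58.08 ori [ 1.7939e+02  1.3000e-01 -1.7372e+02] F hx,hy,z [-3.  -0.9  9.1] M [ 0.16  1.38 -0.06] op 0.0277
need shift [-0.0009  0.0049 -0.0083] turn [-0.0005  0.0003 -0.0006]
```

>>> {"method": "send_rows", "body": {
  "commands": [
    [1, [0, 0.002, -0.009], [0, 0, 0]],
    [1, [0, 0.001, -0.007], [0, 0, 0]]
  ]
}}

```text
clock: 20.4
tool_pos: [0.5299, -0.1878, 0.1302]
orientation: [179.5, 0.2, -173.7]
force: [-2.5, 0.3, 8.1]
opening: 0.0277
```

```bash
python3 look.py a7; python3 st.py 10.3 -40 56
```

```text
t20.50 holder x,y mm [ 10.4  -41.35] tipz 56.16 ori [ 179.48    0.18 -173.68] F hx,hy,z [-2.7 -0.3  7.7] M [-0.03  1.1  -0.03] op 0.0281
need shift [-0.001   0.0053 -0.0006] turn [-0.0003  0.0005 -0.0007]
```

View pics/a7.png

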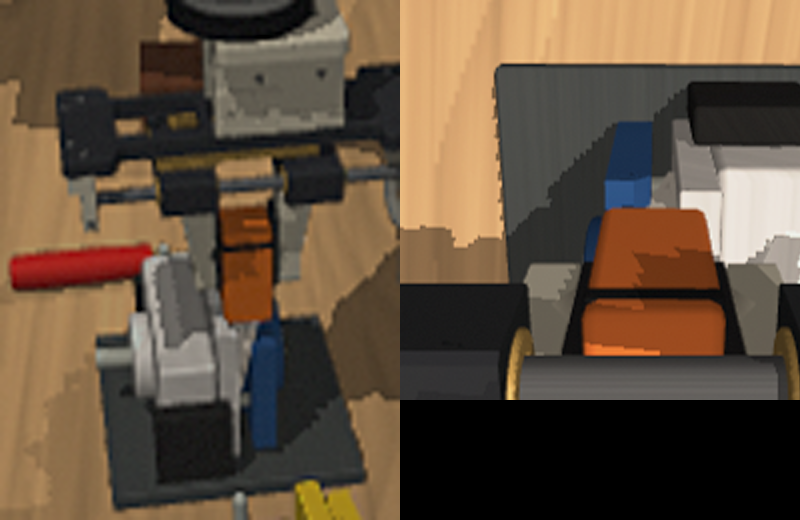

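>>> {"method": "send_rows", "body": {
  "commands": [
    [1, [0, 0, 0.01], [0, 0, 0]],
    [1, [0, 0, 0.02], [0, 0, 0]],
    [1, [0, 0, 0.035], [0, 0, 0]],
    [1, [0.001, 0, 0.04], [0, 0, 0]],
    [1, [0.001, 0, 0.04], [0, 0, 0]],
    [1, [0.001, 0, 0.04], [0, 0, 0]],
    [1, [0.002, 0, 0.04], [0, 0, 0]],
    [1, [0.002, 0, 0.06], [0, 0, 0]],
    [1, [0, 0, 0.06], [0, 0, 0]],
    [1, [0, 0, 0.05], [0, 0, 0]]
  ]
}}

```text
clock: 21.5
tool_pos: [0.5304, -0.1876, 0.2358]
orientation: [179.4, 0.1, -173.7]
force: [-0.2, -0.4, -1.2]
opening: 0.0279
```

>>> {"method": "send_rows", "body": {
  "commands": [
    [1, [-0.01, 0.1, 0], [0, 0, -0.002]],
    [1, [-0.02, 0.16, 0], [0, 0, -0.002]],
    [1, [-0.02, 0.18, 0], [0, 0, -0.002]],
    [1, [-0.02, 0.18, 0], [0, 0, -0.002]],
    [1, [-0.02, 0.18, 0], [0, 0, -0.002]],
    [1, [-0.02, 0.18, 0], [0, 0, -0.002]],
    [1, [-0.01, 0.15, 0], [0, 0, 0]],
    [1, [0, 0.1, 0], [0, 0, 0]]
  ]
}}

```text
clock: 22.3
tool_pos: [0.4987, 0.1269, 0.2439]
orientation: [179.4, 0.5, -178.6]
force: [0.3, -0.1, -0.6]
opening: 0.0278
```

```bash
cat > gap.py <<'E'
from plant import snapshot
from h import *
import sys
s=snapshot("top"); cv2.imwrite("pics/%s.png"%sys.argv[1],cv2.resize(s["color"][150:240,225:325],None,fx=6,fy=6,interpolation=cv2.INTER_CUBIC))
s0=dict(np.load("pics/top0.npz"))
a=np.deg2rad(6.08)
for s in (s0,s):
    P=cloud(s)[150:240,225:325].reshape(-1,3); hs=cv2.cvtColor(s["color"],cv2.COLOR_BGR2HSV)[150:240,225:325].reshape(-1,3)
    X=(P[:,:2]-[.5152,-.1478])@np.array([[np.cos(a),-np.sin(a)],[np.sin(a),np.cos(a)]])*1e3
    b=(P[:,2]>.091)&(P[:,2]<.099)&(hs[:,0]>95)&(hs[:,0]<130)&(hs[:,1]>120)
    print([(y,b[k].sum(),np.round(np.percentile(X[b&k][:,0],[5,50,95]),1)) for y in range(-58,58,16) for k in [(X[:,1]>y)&(X[:,1]<y+16)]])
E
python3 gap.py g1; python3 st.py; python3 -c "
from plant import sensors;o=sensors.get_obs();print(o['tool_pos'],o['orientation'])"
```

```text
[(-58, np.int64(28), array([ 8.5, 13.9, 18.2])), (-42, np.int64(27), array([ 8.5, 13.1, 18.3])), (-26, np.int64(31), array([ 8.8, 13.9, 18.9])), (-10, np.int64(31), array([ 8.2, 13.2, 19.2])), (6, np.int64(33), array([ 8.1, 13.9, 18.8])), (22, np.int64(28), array([ 8.9, 13.1, 19.1])), (38, np.int64(31), array([ 8.9, 13.8, 18.6])), (54, np.int64(12), array([ 8.6, 12.6, 18.3]))]
[(-58, np.int64(33), array([12.1, 17.4, 23.4])), (-42, np.int64(33), array([12.7, 18.3, 23.7])), (-26, np.int64(41), array([10.2, 16.2, 24.1])), (-10, np.int64(41), array([10.1, 17. , 23.7])), (6, np.int64(44), array([ 9.9, 17.1, 24.3])), (22, np.int64(35), array([12.4, 19.2, 24.3])), (38, np.int64(33), array([13.7, 18.4, 24.2])), (54, np.int64(14), array([11.6, 17.4, 23.1]))]
t22.35 holder x,y mm [ 13.65 277.19] tipz 169.98 ori [ 179.37    0.54 -178.57] F hx,hy,z [1.  3.7 0.3] M [ 0.61 -0.25  0.01] op 0.0277
[0.49941249 0.12927846 0.24397696] [ 179.37409575    0.53948118 -178.57233254]
```

View pics/g1.png

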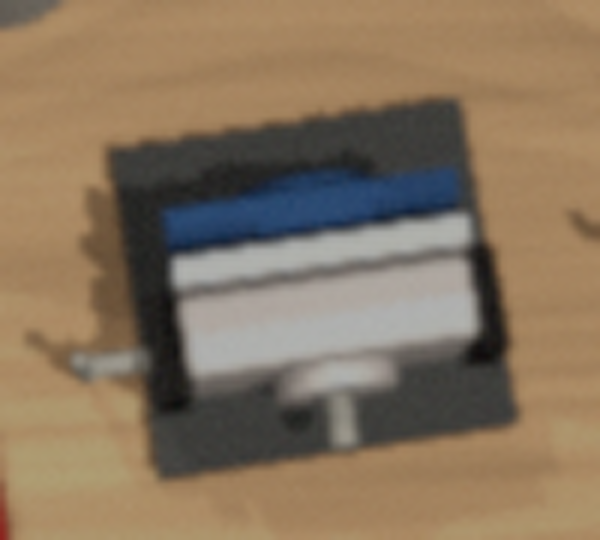

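```bash
cat > edge.py <<'E'
from plant import snapshot
from h import *
s0=dict(np.load("pics/top0.npz")); ims=[snapshot("top") for _ in range(4)]
a=np.deg2rad(6.08); ex=np.array([np.cos(a),np.sin(a)]); ey=np.array([-ex[1],ex[0]])
xs=np.arange(8,32,.2)
def prof(s,im,y0,y1):
    out=[]
    for y in np.arange(y0,y1,1.):
        p=np.array([.5152,-.1478])+(xs[:,None]*ex+y*ey)/1e3
        uv=proj(s,np.c_[p,np.full(len(p),.095)]).astype(np.float32)
        out.append(cv2.remap(im.astype(np.float32),uv[:,:1],uv[:,1:],cv2.INTER_CUBIC)[:,0])
    return np.mean(out,0)
m1=np.mean([i["color"].astype(float) for i in ims],0)
for nm,(y0,y1) in dict(R=(-58,-30),L=(30,58)).items():
    r=[]
    for im in (s0["color"].astype(float),m1):
        c=prof(s0,im,y0,y1); b=c[:,0]-c[:,2]   # blue minus red
        k=b.argmax(); pk=np.median(np.sort(b)[-10:]); lo=np.median(b[-15:])
        h=(pk+lo)/2; far=[i for i in range(k,len(b)-1) if b[i]>=h>b[i+1]][0]
        far=xs[far]+.2*(b[far]-h)/(b[far]-b[far+1])
        near=[i for i in range(k,0,-1) if b[i]>=h>b[i-1]]; near=xs[near[0]] if near else None
        r.append((far,near,pk,lo))
    print(nm,np.round(np.array(r,float),2).tolist(),"far shift",round(r[1][0]-r[0][0],2))
E
python3 edge.py
```

```text
R [[19.53, nan, 62.98, -2.5], [25.02, 8.6, 64.74, -3.03]] far shift 5.49
L [[20.04, nan, 65.99, -1.67], [25.63, 9.0, 70.18, -1.77]] far shift 5.59
```

>>> {"method": "send_rows", "body": {
  "commands": [
    [1, [0, 0.1, 0], [0, 0.001, 0.0006]],
    [1, [0, 0.12, 0], [0, 0, 0]],
    [1, [0, 0.08, 0], [0, 0, 0]],
    [1, [0, 0.02, 0], [0, 0, 0]],
    [1, [0, 0, 0], [0, 0, 0]]
  ]
}}

```text
clock: 23.05
tool_pos: [0.4997, 0.2009, 0.2442]
orientation: [179.5, 0.1, -178.9]
force: [0.1, -0.6, -1.9]
opening: 0.0278
```

```bash
cat > sd.py <<'E'
from plant import sensors, snapshot
import numpy as np
from scipy.spatial.transform import Rotation as R
snapshot("top")
o=sensors.get_obs(); p=o["tool_pos"]
rv=(R.from_euler('xyz',[179.57,0.1,-178.37],degrees=True)*R.from_euler('xyz',o["orientation"],degrees=True).inv()).as_rotvec(degrees=True)/360
print("t%.2f"%o["clock"],np.round(p,4),np.round(o["orientation"],2),"F",np.round(o["force"],1),"op",round(o["opening"],4),"need",np.round((np.array([.4994,.2097,.084])-p)/.25,4),"turn",np.round(rv,4))
E
python3 sd.py
```

```text
t23.10 [0.4996 0.2005 0.2442] [ 1.7950e+02  5.0000e-02 -1.7894e+02] F [-0.   0.2 -0.8] op 0.0279 need [-0.0009  0.0367 -0.6409] turn [-0.0002 -0.0001  0.0016]
```

Tip clears the stand until TCP z≈0.139. I come down to about 0.155 first and check.

>>> {"method": "send_rows", "body": {
  "commands": [
    [1, [0, 0.03, -0.1], [0, 0, 0.0016]],
    [1, [0, 0.005, -0.1], [0, 0, 0]],
    [1, [0, 0, -0.1], [0, 0, 0]],
    [1, [0, 0, -0.05], [0, 0, 0]],
    [1, [0, 0, 0], [0, 0, 0]]
  ]
}}

```text
clock: 23.6
tool_pos: [0.5005, 0.2033, 0.1558]
orientation: [179.4, 0.2, -178.7]
force: [-0.2, -0.5, -0.6]
opening: 0.0276
```

```bash
python3 sd.py
```

```text
t23.65 [0.5008 0.2035 0.1567] [ 179.41    0.23 -178.67] F [-0.5  0.1  0.3] op 0.0276 need [-0.0057  0.025  -0.2907] turn [-0.0005  0.0004  0.0008]
```

>>> {"method": "send_rows", "body": {
  "commands": [
    [1, [-0.006, 0.028, 0], [-0.0003, 0.0003, 0.0008]],
    [1, [0, 0.002, -0.02], [0, 0, 0]]
  ]
}}

```text
clock: 23.85
tool_pos: [0.5007, 0.2111, 0.1541]
orientation: [179.4, 0.3, -178.4]
force: [0.2, -0.1, -0.2]
opening: 0.0281
```

```bash
python3 look.py a8; python3 sd.py
```

```text
t24.00 [0.4999 0.2104 0.1529] [ 179.48    0.19 -178.44] F [-0.2  0.  -0.9] op 0.0278 need [-0.0019 -0.0027 -0.2756] turn [-0.0003  0.0002  0.0002]
```

View pics/a8_wrist.png

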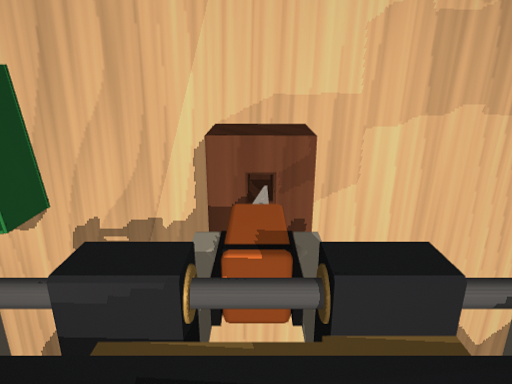

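The wrist picture shows the blade over the dark pocket at (262,185). I lower it.

>>> {"method": "send_rows", "body": {
  "commands": [
    [1, [-0.001, -0.002, -0.02], [0, 0, 0]],
    [1, [0, 0, -0.02], [0, 0, 0]],
    [1, [0, 0, -0.02], [0, 0, 0]],
    [1, [0, 0, -0.02], [0, 0, 0]]
  ]
}}

```text
clock: 24.4
tool_pos: [0.5, 0.2104, 0.1326]
orientation: [179.4, 0.3, -178.4]
force: [0.1, -0.1, -0.4]
opening: 0.0277
```

```bash
python3 sd.py
```

```text
t24.45 [0.4995 0.21   0.1316] [ 179.44    0.22 -178.42] F [-1.3 -0.6 -3.7] op 0.0278 need [-0.0005 -0.0014 -0.1905] turn [-0.0004  0.0003  0.0001]
```

>>> {"method": "send_rows", "body": {
  "commands": [
    [1, [0, 0, -0.025], [0, 0, 0]],
    [1, [0, 0, -0.025], [0, 0, 0]],
    [1, [0, 0, -0.025], [0, 0, 0]],
    [1, [0, 0, -0.025], [0, 0, 0]]
  ]
}}

```text
clock: 24.85
tool_pos: [0.4997, 0.2101, 0.1047]
orientation: [179.4, 0.2, -178.4]
force: [0.5, -0.4, -1.4]
opening: 0.0281
```

```bash
python3 sd.py
```

```text
t24.90 [0.4991 0.2098 0.1036] [ 1.7948e+02  1.6000e-01 -1.7843e+02] F [-1.1  0.1 -2.2] op 0.028 need [ 0.0011 -0.0002 -0.0784] turn [-0.0003  0.0002  0.0002]
```

>>> {"method": "send_rows", "body": {
  "commands": [
    [1, [0, 0, -0.025], [0, 0, 0]],
    [1, [0, 0, -0.025], [0, 0, 0]],
    [1, [0, 0, -0.012], [0, 0, 0]],
    [1, [0, 0, -0.008], [0, 0, 0]]
  ]
}}

```text
clock: 25.3
tool_pos: [0.4992, 0.2097, 0.0844]
orientation: [179.5, 0.1, -178.4]
force: [0.6, 0.2, -1.3]
opening: 0.0279
```

```bash
python3 sd.py
```

```text
t25.35 [0.4991 0.2097 0.0842] [ 1.7950e+02  1.4000e-01 -1.7843e+02] F [-0.1  0.3 -0.8] op 0.0279 need [ 0.0011 -0.0001 -0.0006] turn [-0.0002  0.0001  0.0002]
```

>>> {"method": "send_rows", "body": {
  "commands": [
    [1, [0, 0, -0.004], [0, 0, 0]],
    [1, [0, 0, -0.004], [0, 0, 0]]
  ]
}}

```text
clock: 25.55
tool_pos: [0.4992, 0.2098, 0.084]
orientation: [179.5, 0.2, -178.4]
force: [-4.3, -0.3, 9.8]
opening: 0.0281
```

```bash
python3 sd.py
```

```text
t25.60 [0.4993 0.2098 0.084 ] [ 179.51    0.18 -178.38] F [-3.9 -0.4  7.5] op 0.0277 need [ 0.0005 -0.0005 -0.    ] turn [-0.0002  0.0002  0.    ]
```

Seated at the same height as when it was grasped (so it did not slip in the grip), with 8 N on the block. I open the jaws.

>>> {"method": "send_rows", "body": {
  "commands": [
    [0.6, [0, 0, 0], [0, 0, 0]],
    [0, [0, 0, 0], [0, 0, 0]],
    [0, [0, 0, 0], [0, 0, 0]],
    [0, [0, 0, 0], [0, 0, 0]],
    [0, [0, 0, 0], [0, 0, 0]],
    [0, [0, 0, 0], [0, 0, 0]],
    [0, [0, 0, 0], [0, 0, 0]]
  ]
}}

```text
clock: 26.3
tool_pos: [0.5002, 0.2104, 0.085]
orientation: [179.4, 0.3, -178.4]
force: [-0.5, 0.2, -0.9]
opening: 0.0774
```

```bash
python3 sd.py
```

```text
t26.35 [0.5001 0.2105 0.085 ] [ 179.43    0.3  -178.36] F [ 0.   1.2 -0.1] op 0.0816 need [-0.0029 -0.003  -0.0042] turn [-0.0004  0.0005 -0.    ]
```

>>> {"method": "send_rows", "body": {
  "commands": [
    [0, [0, 0, 0.03], [0, 0, 0]],
    [0, [0, 0, 0.07], [0, 0, 0]],
    [0, [0, 0, 0.1], [0, 0, 0]],
    [0, [0, 0, 0.14], [0, 0, 0]],
    [0, [0, 0, 0.14], [0, 0, 0]],
    [0, [0, 0.12, 0.08], [0, 0, 0]],
    [0, [0, 0.16, 0], [0, 0, 0]],
    [0, [0, 0.16, 0], [0, 0, 0]],
    [0, [0, 0, 0], [0, 0, 0]]
  ]
}}

```text
clock: 27.25
tool_pos: [0.4993, 0.3219, 0.2369]
orientation: [179.3, 0.4, -178.5]
force: [0.2, -0.4, -0.3]
opening: 0.0873
```

```bash
python3 edge.py; python3 - <<'E'
from plant import snapshot,sensors
from h import *
s=snapshot("top");P=cloud(s);hs=cv2.cvtColor(s["color"],cv2.COLOR_BGR2HSV);cv2.imwrite("pics/end_top.png",s["color"])
sub=np.zeros(P.shape[:2],bool);sub[175:240,105:175]=1
for l,m in dict(handle=(P[...,2]>.11)&(P[...,2]<.14)&sub, stand=(P[...,2]>.058)&(P[...,2]<.07)&sub).items():
    print(l,m.sum(),cv2.minAreaRect(P[m][:,:2].astype(np.float32)),np.median(P[m][:,2]))
t=snapshot("side");cv2.imwrite("pics/end_side.png",t["color"]);print(sensors.get_obs()["tool_pos"])
E
```

```text
R [[19.53, nan, 62.98, -2.5], [25.02, 8.8, 60.56, -2.86]] far shift 5.5
L [[20.04, nan, 65.99, -1.67], [25.61, 9.0, 66.18, -1.74]] far shift 5.57
handle 192 ((0.4992749094963074, 0.20754636824131012), (0.028904683887958527, 0.03216303512454033), 1.5517265796661377) 0.12461495106832893
stand 780 ((0.4977766275405884, 0.20804251730442047), (0.08036025613546371, 0.08159393817186356), 1.419942855834961) 0.0649722434017137
[0.49894659 0.31723476 0.23622588]
```

View pics/end_top.png

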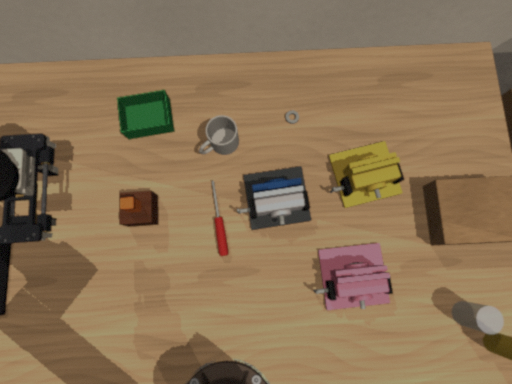

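View pics/end_side.png

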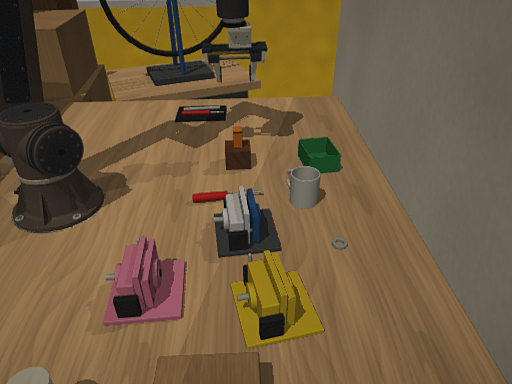

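The top view shows the wedge upright in its stand at (138,208), its top at the same height as before, the cover evenly off the flange, and everything else in place. I hand in.

```bash
python3 -c "
from plant import order;print(order.close_job())"
```

```text
the job is handed in; nothing more can be done
None
```

The cover is pried off evenly at both ends, the wedge is back in its stand, and I handed the job in at about 27.5 s of the 72 s allowed.

- **Prying:** I touched the flange lightly (about 3 N) to find the seam. I then pried left, right, left, right to about 2.1, 4.1, 6.1 and 6.1 mm, so by those estimates neither end got more than about 2.1 mm ahead of the other. The downward force I read stayed around 11 N or less. The sum of the contact forces on the gearbox was not measured.
- **Opening at the end:** the top camera showed the cover moved 5.5 mm at the right and 5.6 mm at the left. The cover may also have started up to 0.6 mm open. The blade depth gave about 6.1 mm at both ends. The two methods differ by about 0.5 mm, but both fall within 5 to 8 mm.
- **Wedge:** it seated at the same height as when I took it (handle top 124.6 mm). I pressed it onto the block with about 8–10 N before releasing.
- **Rest of the bench:** the arm ended clear of everything. By eye, the other things in the last top and side pictures are where they started.

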